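# Hold a sample carrier flush on the tilted inspection stage

### The arm

A 7-joint arm with a two-finger parallel gripper is mounted at the origin on a cart in front of the work surface, level with it; the furniture and walls round the work are solid. World frame = base frame: x ahead of the robot, y to its left, z up, the work surface at z = 0. Lengths are in m, angles in rad, forces in N, time in s.
With the tool pointing down it reaches from about 0.4 to 0.85 m from the base axis. Payload 6.9 kg.
Tool frame: the origin (TCP) lies midway between the tips of the shut fingers; the grasp point (between the pads) lies behind it (ctrl.pinch_z is the z of the grasp point in the tool frame, in m); z points along the fingers, y is the line along which they close (so a half turn about z gives the same grasp; the last joint's range is limited). The gripper opens to 85 mm and grips with 20 to 120 N. Pads are 22 mm wide; open, the fingers measure 114 mm over their backs; the gripper's body (76 mm by 85 mm) begins 54 mm behind the grasp point. The pads swing forward as they close: fully open they stand 13 mm farther back than shut.
Start: joints at [1.387, 0.507, -0.238, 1.5, 0.126, 1.149, -0.155], TCP at [0.179, -0.599, 0.231] pointing down, gripper open.
Joint ranges: [-3.08, 3.08], [-0.24, 2.05], [-1.43, 1.35], [0, 2.5], [-1.52, 4.66], [0.17, 1.96], [-2.89, 2.89]. Speed limits (rad/s): [2.39, 2.39, 3.14, 3.14, 3.14, 3.14, 3.14].

### API

Orientations are given as a unit quaternion [w, x, y, z].
In Python, from station import ctrl, get_state, vision, ticket, models gives the robot as it stands. Calls block until the motion is done:
- ctrl.movep(position, orientation): joint-space move of the TCP to a pose.
- ctrl.movel(position, frame=None, max_speed=0.15): straight line of the TCP; frame=None keeps the orientation; max_speed is the mean speed in m/s.
- ctrl.set_joints(angles): joint-space move.
- ctrl.ungrasp() and ctrl.close_gripper(force=None): open the fingers fully, or close them until they stop; force is the grip in N (None keeps the last).
- ctrl.pause(seconds).
- ctrl.ik(position, orientation): joint angles nearest the present ones, or None.
- get_state(): the state.
- vision.grab_frame(name): name is "scene" or "top" or "wrist"; returns (picture, depth): 384x512x3 uint8, blue, green, red; 384x512 float32, m along the optical axis (not along the pixel's ray), 0 where there is no reading.
- vision.camera_info(name): a dict with "mtx" (3x3 intrinsics, pixels), "R" (3x3) and "t" (3): a world point X has camera coordinates R X + t; the wrist camera has in their place "hand_eye" (4x4, takes a point from camera to tool coordinates, whose origin is the TCP and whose axes are the flange's). Camera axes: x right, y down, z forward; pixel columns grow to the right and rows downward; lengths in m; the calibration is good to about 2 mm. A picture is of the moment at which its call begins: read the wrist's pose just before it. camera_info takes no time and is no camera call.
A pose or a line that the arm cannot do raises ctrl.Unreachable and nothing moves.
- ticket.close_job(): hands the job in; it is judged then, once.
Trained networks look in the newest picture that a camera, given by its name, has taken for a name from the list of things; names that differ only in an ending like _2 or _b are one class to them, and where a whole thing is asked for, a point or a joint stands for the part that bears it (a point fixed in the world has none). Each returns a list of dicts, best first, with "p" (0 to 1); they miss things now and then, are a little off and sometimes report something else, mostly with a low value. They report only what shows in the picture. A call takes as long as a camera call. They do not tell look-alikes from the thing itself.
- models.recognise(camera, target): "point" ([column, row] in pixels, amid what is visible of it).
- models.masks_of(camera, target): "mask" (384x512 bool, what is visible of it) and "point" ([column, row] in pixels, amid what is visible of it).
The state is a dict: "time": time; "qpos": joint angles; "qd": joint speeds; "tau": joint torques, N m; "tcp_pos": TCP position; "eef_rot": TCP orientation; "contact_force": force on the tool from outside, world axes, zero at the start; "wrist_torque": the same for the moment, N m; "width": finger opening in m; "gripper_force": force on a finger pad.
Only numpy, scipy, OpenCV 4.12 (cv2) and the standard library are available. Lean on these libraries where they do the work, as an engineer would, in place of code of your own. Each camera call takes 0.05 s, during which the arm holds its last target. There are 200 camera calls.

### The job

Pick up the blue sample carrier by its black handle and bring its glass end up between the two guide rails of the tilted inspection stage and in under the yellow lip, as far as the end stop. Tilt the carrier to the slope of the stage by feel until its underside sits flush on the stage face, and finish while still holding the handle and gently pressing the carrier flat: do not let go. Leave the stage's angle as it is set, and do not disturb the solder reel, the screw tin and the battery.

Things in the scene. Friction and masses are not known exactly. Their poses are not given: they have to be found in the camera images.
- tilt_stage: fixed dark steel base of the inspection stage, 190 (x) x 140 (y) x 12 mm; origin at the centre of its underside, x towards the high end of the slope, z up. The aluminium table on it is hinged along y at x = -80, z = 34 mm and rises towards +x. Two 8 mm steel arc bars (y = +-61 mm, near x = +20 to +40 mm) stand up to 106 mm high beside the table.
- stage_tilt (a joint): tilt of the stage table against the horizontal, rad (0 level, growing as the +x end rises; set between 0.10 and 0.32). It is clamped: it stays put under forces below about 40 N.
- stage_face (a point): middle of the table's flat upper face; x points up the slope, y across, z out of the face (square to it). In this frame the face runs from x = -82 to +84, y = +-52 mm; two guide rails, 7 mm high, run along x from -20 to +72 mm with their inner sides at y = +-35 mm; the yellow end stop's near side is at x = +72 mm.
- lip_edge (a point): point on the table face right below the free edge of the yellow lip, at x = +54 mm in the stage_face frame, same axes. The lip overhangs the face from here to the end stop 18 mm further up; its underside is 12 mm and its top 17 mm above the face; it is 86 mm wide.
- carrier: loose blue sample carrier, a flat rigid plate 120 (x) x 60 (y) x 5 mm, about 130 g, lying flat on the bench; origin at the centre of its flat underside, x towards the glass end, z up. A black upright handle block 40 (x) x 14 (y) mm stands on it, centred at x = -15 mm, from 5 to 37 mm above the underside; grip across its 14 mm width.
- carrier_front (a point): middle of the lower front edge of the carrier (glass end, the one that goes under the lip), x = +60 mm, y = 0, z = 0 in the carrier frame
- carrier_rear (a point): middle of the lower rear edge of the carrier, x = -60 mm, y = 0, z = 0 in the carrier frame
- carrier_handle (a point): a point inside the carrier's handle at mid-width, 24 mm above the underside, x = -15 mm: the place to grip
- solder_reel: bystander: blue and white solder reel, 60 mm across, 48 mm high, origin at the centre of its underside
- screw_tin: bystander: round tin of screws, 64 mm across, 20 mm high, origin at the centre of its underside
- battery_9v: bystander: black and tan block battery lying flat, 48 x 27 x 17 mm, origin at the centre of its underside
Not all that is in view belongs to the job. Leave any red look-alike of the carrier alone.

How it is judged:
On the way, in this order (a step that is already met when the one before it is completed fails the run):
1. the carrier is lifted off the bench in the gripper (height (world z) of carrier above 0.04 m and contact force between the fingers and carrier above 1 N), for 0.2 s.
2. the carrier's glass end has gone in under the lip, between the rails (x of carrier_front in the frame of lip_edge between 0.005 and 0.024 m and z of carrier_front in the frame of lip_edge between -0.004 and 0.011 m and y of carrier_front in the frame of lip_edge between -0.012 and 0.012 m), for 0.2 s.
At the end, for the whole second after the job is handed in: The carrier lies flush on the stage face (within 0.03 rad, both ends within 2.5 mm of the face), its glass end at least 10 mm in under the lip and between the rails, pressed on the stage with 3 to 35 N, at rest, with the handle still held between the fingers (x of carrier_front in the frame of lip_edge between 0.01 and 0.024 m and y of carrier_front in the frame of lip_edge between -0.01 and 0.01 m and z of each of carrier_front, carrier_rear in the frame of stage_face below 0.0025 m and angle between the z axis of carrier and the z axis of stage_face, either way round below 0.03 rad and contact force between carrier and tilt_stage between 3 and 35 N and contact force between the fingers and carrier above 3 N and distance between the grasp point and carrier_handle below 0.028 m and linear speed of carrier below 0.02 m/s); the arm keeps its last pose, push and grip.
It fails at once if the carrier is struck hard on the stage (over 120 N) (contact force between carrier and tilt_stage above 120 N).
It fails at once if the stage's tilt is shifted (its lip moves over 8 mm) (distance of lip_edge from where it was at the start of the episode above 0.008 m).
It fails at once if a bystander is moved over 25 mm (distance of any of solder_reel, screw_tin, battery_9v from where it was at the start of the episode above 0.025 m).
It also fails if it takes over 43 s, if anything falls off the work surface, if the arm or the gripper's body presses on something with over 40 N, if the wrist force passes 120 N, or if a joint passes its speed limit or range.

## Working session

There is one attempt and no reset: what is moved stays moved. The work goes in short steps, each a Python script; the robot and the scene stay as the last script left them, time stands still between calls to the robot, and variables do not carry over. Pictures are saved under pics/ and viewed, at most 10 in all, crops included, and the job is handed in when it is done.

```bash
ls; mkdir -p pics; python3 - <<'E'
from station import ctrl,get_state,vision,ticket,models
import cv2,numpy as np
s=get_state();print(s['time'],s['tcp_pos'],s['eef_rot'],ctrl.pinch_z,s['contact_force'])
ims=[]
for c in("scene","top"):
    im,d=vision.grab_frame(c);np.savez(f'{c}.npz',im=im,d=d)
    i=vision.camera_info(c);print(c,np.round(i['mtx'],1).tolist(),np.round(i['R'],4).tolist(),np.round(i['t'],4).tolist())
    v=im.copy()
    for t in("carrier","tilt_stage","stage_tilt","carrier_handle","solder_reel","screw_tin","battery_9v"):
        r=models.masks_of(c,t)
        for k in r[:3]:
            print(c,t,round(k['p'],2),np.round(k['point']),k['mask'].sum())
        for n,k in enumerate(r[:3]): np.save(f'm_{c}_{t}_{n}.npy',k['mask'])
    cv2.imwrite(f'pics/{c}1.png',v)
print(get_state()['time'])
E
```

```text
pics
0.0 [ 0.17836162 -0.59846338  0.23039434] [-9.20103224e-04  9.89518464e-01  1.44403391e-01 -1.55417390e-04] -0.0187 [-0.1625054  -0.28194479 -0.71323651]
scene [[385.6, 0.0, 253.5], [0.0, 385.6, 194.9], [0.0, 0.0, 1.0]] [[0.8784, 0.4778, -0.0103], [0.3075, -0.5815, -0.7532], [-0.3659, 0.6585, -0.6577]] [-0.4126, -0.1871, 1.5886]
scene carrier 0.52 [280. 168.] 326
scene tilt_stage 0.73 [221. 228.] 2397
scene stage_tilt 0.93 [218. 218.] 1098
scene stage_tilt 0.74 [277. 171.] 353
scene carrier_handle 0.6 [279. 168.] 274
scene carrier_handle 0.59 [249. 187.] 371
scene solder_reel 0.57 [325. 161.] 201
scene screw_tin 0.86 [167. 268.] 383
scene battery_9v 0.68 [229. 284.] 193
top [[356.4, 0.0, 258.9], [0.0, 356.4, 194.2], [0.0, 0.0, 1.0]] [[0.0103, -0.9999, 0.008], [-0.9913, -0.0113, -0.1313], [0.1313, -0.0066, -0.9913]] [-0.1437, 0.5447, 1.1579]
top carrier 0.79 [178. 204.] 605
top tilt_stage 0.82 [295. 212.] 2326
top tilt_stage 0.55 [351. 228.] 305
top stage_tilt 0.57 [298. 213.] 1567
top carrier_handle 0.97 [178. 203.] 621
top carrier_handle 0.92 [226. 220.] 624
top solder_reel 0.57 [151. 161.] 283
top screw_tin 0.8 [353. 227.] 268
top battery_9v 0.53 [338. 173.] 78
top battery_9v 0.38 [176. 203.] 631
0.8
```

```bash
python3 - <<'E'
import cv2,numpy as np
a=np.load('top.npz')['im'];b=np.load('scene.npz')['im']
cv2.imwrite('pics/top_c.png',cv2.resize(a[130:270,120:400],None,fx=2.85,fy=2.85,interpolation=2))
cv2.imwrite('pics/scene_c.png',cv2.resize(b[130:310,140:380],None,fx=3.3,fy=3.3,interpolation=2))
E
```

```text
(no output)
```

View pics/top_c.png

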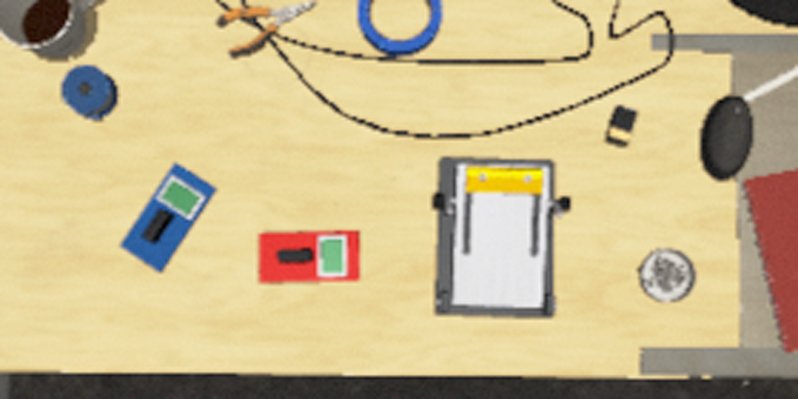

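View pics/scene_c.png

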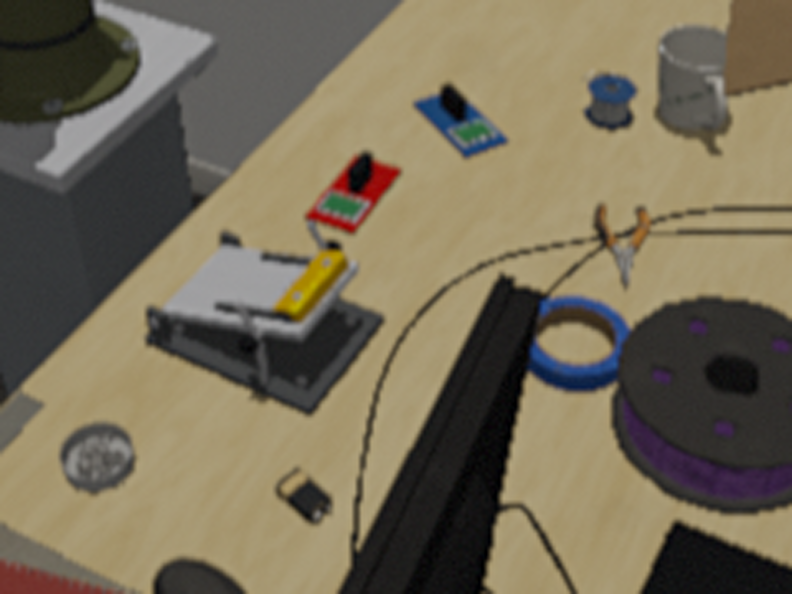

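The top crop shows the blue carrier at about full-image (179,206), with its glass end up and to the right. The red look-alike is at (228,220). The stage is at (294,212), with the yellow lip at its far (+x) end. The tin and battery are to its right, and the reel is at (151,162).

```bash
cat > h.py <<'E'
import numpy as np,cv2
from scipy.spatial.transform import Rotation as Ro
from station import ctrl,get_state,vision,ticket,models
def q2R(q): return Ro.from_quat([q[1],q[2],q[3],q[0]]).as_matrix()
def R2q(R):
    x,y,z,w=Ro.from_matrix(R).as_quat(); return [w,x,y,z]
def camT(name,st=None):
    i=vision.camera_info(name)
    if 'hand_eye' in i:
        T=np.eye(4);T[:3,:3]=q2R(st['eef_rot']);T[:3,3]=st['tcp_pos'];return i['mtx'],T@np.array(i['hand_eye'])
    T=np.eye(4);T[:3,:3]=np.array(i['R']).T;T[:3,3]=-T[:3,:3]@np.array(i['t']);return i['mtx'],T
def pts(K,T,uv,d):
    uv=np.atleast_2d(uv).astype(float);d=np.broadcast_to(d,len(uv))
    r=np.c_[(uv[:,0]-K[0,2])/K[0,0],(uv[:,1]-K[1,2])/K[1,1],np.ones(len(uv))]*d[:,None]
    return r@T[:3,:3].T+T[:3,3]
def onplane(K,T,uv,n,c):   # n.X=c
    p=pts(K,T,uv,1.)-T[:3,3]; o=T[:3,3]
    return o+p*((c-o@n)/(p@n))[:,None]
def look(name):
    st=get_state();im,d=vision.grab_frame(name);K,T=camT(name,st);return im,d,K,T
def fitplane(P,tol=.004):
    m=np.ones(len(P),bool)
    for _ in range(6):
        A=np.c_[P[m,:2],np.ones(m.sum())];k=np.linalg.lstsq(A,P[m,2],rcond=None)[0]
        r=P[:,2]-np.c_[P[:,:2],np.ones(len(P))]@k;m=np.abs(r)<tol
    n=np.array([-k[0],-k[1],1]);s=np.linalg.norm(n);return n/s,k[2]/s,m,r[m].std()
def hsv(im): return cv2.cvtColor(im,cv2.COLOR_BGR2HSV).astype(int)
def uvof(m): v,u=np.nonzero(m);return np.c_[u,v]
E
python3 - <<'E'
from h import *
a=np.load('top.npz');im,d=a['im'],a['d'];K,T=camT('top')
H=hsv(im);box=np.zeros(d.shape,bool);box[180:235,155:205]=1
m=box&(abs(H[...,0]-107)<15)&(H[...,1]>120)
m=box&(np.load('m_top_carrier_0.npy')|m)
uv=uvof(m);print('hgt',np.percentile(pts(K,T,uv,d[m])[:,2],[5,50,95]))
P=onplane(K,T,uv,np.array([0,0,1.]),.005);r=cv2.minAreaRect((P[:,:2]*1000).astype(np.float32));print(r)
g=box&(abs(H[...,0]-65)<20)&(H[...,1]>60);print('glass',onplane(K,T,uvof(g),np.array([0,0,1.]),.005).mean(0),g.sum())
box[:]=0;box[180:245,270:320]=1
y=box&(abs(H[...,0]-25)<8)&(H[...,1]>180)
Y=pts(K,T,uvof(y),d[y]);print('lip',Y.mean(0),Y.min(0),Y.max(0),y.sum())
w=box&(H[...,1]<30)&(H[...,2]>170);W=pts(K,T,uvof(w),d[w])
n,c,mm,s=fitplane(W);print('face',n,c,s,mm.sum(),'tilt',np.arccos(n[2]),'az',np.degrees(np.arctan2(-n[1],-n[0])))
W=W[mm];print(W.mean(0),W.min(0),W.max(0));print(cv2.minAreaRect((W[:,:2]*1000).astype(np.float32)))
for t in('solder_reel','screw_tin','battery_9v'):
    k=np.load(f'm_top_{t}_0.npy')&(d>0);print(t,np.median(pts(K,T,uvof(k),d[k]),0))
print(vision.camera_info('wrist'))
E
```

```text
hgt [0.00074488 0.00512175 0.03597592]
((507.19952392578125, 138.117431640625), (61.245033264160156, 119.98485565185547), 58.44244384765625)
glass [0.53159674 0.12210226 0.005     ] 75
lip [ 0.54446938 -0.25741652  0.09790739] [ 0.53125773 -0.29802166  0.08992948] [ 0.55786148 -0.21682862  0.10434019] 193
face [-0.01860162 -0.63814319  0.76969296] 0.20103356393490773 0.0020728452172888365 138 tilt 0.6924362621989237 az 88.33032368958735
[ 0.47385868 -0.27032784  0.0481917 ] [ 0.40527896 -0.32055721  0.00670447] [ 0.57007965 -0.2315474   0.07882728]
((486.1426086425781, -298.07806396484375), (143.90428161621094, 97.31781768798828), 19.161184310913086)
solder_reel [0.65165816 0.23063538 0.03862184]
screw_tin [ 0.44437719 -0.46040045  0.0050906 ]
battery_9v [ 0.62254219 -0.40642375  0.01566418]
{'mtx': array([[285.84236562,   0.        , 258.39979794],
       [  0.        , 285.84236562, 191.14042806],
       [  0.        ,   0.        ,   1.        ]]), 'hand_eye': array([[ 2.22798623e-04, -9.58480362e-01, -2.85158459e-01,
         7.33889526e-02],
       [ 9.99999779e-01,  3.91943248e-04, -5.36092575e-04,
        -9.30922886e-04],
       [ 6.25600138e-04, -2.85158277e-01,  9.58480238e-01,
        -1.42486962e-01],
       [ 0.00000000e+00,  0.00000000e+00,  0.00000000e+00,
         1.00000000e+00]])}
```

```bash
python3 - <<'E'
from h import *
R=np.array([[1,0,0],[0,-1,0],[0,0,-1.]])
ctrl.movep([.52,-.257,.27],R2q(R));print(get_state()['time'])
F=[look('wrist') for _ in range(3)];im,_,K,T=F[-1]
D=np.array([f[1] for f in F]);d=np.median(D,0);print('noise',np.nanstd(D,0)[150:250,200:300].mean())
np.savez('w1.npz',im=im,d=d,K=K,T=T)
for t in('tilt_stage','stage_tilt'):
    for k in models.masks_of('wrist',t)[:2]:print(t,k['p'],k['point'],k['mask'].sum());np.save(f'mw_{t}.npy',k['mask'])
cv2.imwrite('pics/w1.png',im);print(get_state()['time'],get_state()['contact_force'])
E
```

```text
2.5667
noise 0.0027857698
tilt_stage 0.78 [259.0, 176.9] 13327
stage_tilt 0.61 [5.0, 156.0] 837
2.8167 [ 0.51943955 -0.15619745 -0.04705991]
```

View pics/w1.png

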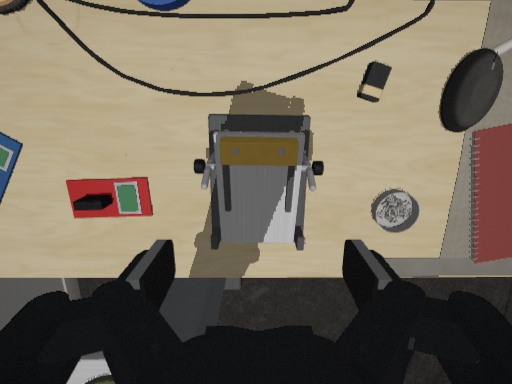

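The wrist view shows the stage table at roughly u 215–300, v 135–245. The lip is at v 137–165, and the dark rails are at u≈227 and u≈291.

```bash
cat > st.py <<'E'
from h import *
a=np.load('w1.npz');im,d,K,T=a['im'],a['d'],a['K'],a['T'];H=hsv(im)
b=np.zeros(d.shape,bool);b[172:238,234:285]=1;b[218:238,222:296]=1;b&=d>0
P=pts(K,T,uvof(b),d[b]);n,c,m,s=fitplane(P,.008);print('face n',n,'c',c,'std',s,m.sum(),'tilt',np.arccos(n[2]),'az deg',np.degrees(np.arctan2(-n[1],-n[0])))
tilt=np.arccos(n[2])
# lip top plane offset 17mm
box=np.zeros(d.shape,bool);box[128:172,210:310]=1
y=box&(abs(H[...,0]-24)<9)&(H[...,1]>120)
Y=onplane(K,T,uvof(y),n,c+.017);r=cv2.minAreaRect((Y[:,:2]*1000).astype(np.float32));print('lip rect',r,y.sum(),'hgt over face by depth',np.median(pts(K,T,uvof(y&(d>0)),d[y&(d>0)])@n-c))
# rails: dark narrow, top 7mm
g=im.max(2)
for u0,u1 in((218,236),(283,300)):
    rows=np.arange(175,206);k=g[rows][:,u0:u1].astype(float);wt=np.clip(np.median(g[180:230,240:280])*.75-k,0,None)
    uc=(wt*np.arange(u0,u1)).sum(1)/wt.sum(1);Q=onplane(K,T,np.c_[uc,rows],n,c+.007)
    f=np.polyfit(Q[:,0],Q[:,1],1);print('rail yaw deg',np.degrees(np.arctan(f[0])),'y at x=.48',np.polyval(f,.48),np.std(Q[:,1]-np.polyval(f,Q[:,0])))
# bottom edge / gradients along column
for u in(245,258,272):print(u,g[225:252,u].tolist(), [int(x) for x in im[158:172,u,0]],[int(x) for x in im[158:172,u,2]])
print(H[150,250],H[150,280], g[190,215:240].tolist(),g[190,280:305].tolist())
E
python3 st.py
```

```text
face n [-0.29346777  0.00484142  0.95595671] c -0.08268379461425326 std 0.00043012222084318306 3809 tilt 0.2978940942119278 az deg -0.945138099532068
lip rect ((545.056396484375, -257.3116149902344), (84.97269439697266, 31.68630027770996), 89.01156616210938) 2036 hgt over face by depth 0.01679787781760042
rail yaw deg -1.7029983102006205 y at x=.48 -0.21742719687246798 0.0002619052260958463
rail yaw deg -3.495615476075835 y at x=.48 -0.2910060360764878 0.0006282473950304002
245 [101, 101, 101, 102, 101, 101, 101, 101, 101, 101, 101, 101, 102, 102, 100, 102, 103, 103, 104, 107, 107, 106, 108, 106, 103, 104, 108] [36, 36, 33, 36, 37, 36, 40, 73, 100, 101, 102, 101, 101, 101] [106, 106, 104, 105, 105, 104, 101, 98, 100, 99, 100, 101, 100, 100]
258 [104, 103, 102, 103, 103, 103, 104, 104, 104, 104, 103, 105, 104, 104, 103, 103, 104, 134, 175, 188, 187, 187, 170, 119, 114, 103, 106] [34, 37, 33, 36, 34, 35, 41, 73, 100, 102, 101, 101, 102, 101] [105, 106, 104, 105, 104, 105, 105, 101, 99, 100, 99, 100, 101, 101]
272 [182, 182, 182, 182, 183, 182, 183, 182, 182, 183, 183, 182, 182, 183, 182, 183, 183, 179, 180, 188, 187, 187, 188, 187, 186, 185, 186] [36, 35, 38, 36, 38, 37, 38, 70, 100, 100, 100, 99, 101, 100] [106, 106, 107, 106, 107, 106, 107, 105, 99, 99, 99, 98, 99, 99]
[ 21 170 105] [150   3  86] [44, 46, 66, 102, 101, 100, 101, 98, 95, 41, 42, 42, 41, 40, 38, 58, 101, 103, 103, 101, 100, 101, 102, 102, 103] [100, 101, 103, 118, 181, 177, 53, 77, 79, 80, 78, 78, 94, 170, 184, 182, 181, 180, 177, 97, 86, 86, 83, 84, 80]
```

```bash
cat >> st.py <<'E'
print('----')
def cross(line,u0,lvl):   # subpixel first index crossing
    s=np.sign(line-lvl);i=np.nonzero(s[1:]!=s[:-1])[0][0];return u0+i+(lvl-line[i])/(line[i+1]-line[i])
G=g.astype(float);rows=np.arange(172,206);L=[];Rr=[]
for r in rows:
    a=G[r,227:237];L.append(cross(a,227,(a.min()+np.median(a[5:]))/2))
    a=G[r,276:290];j=np.nonzero(a<100-0)[0] ; a2=G[r,278:290];lo=a2[-3:].mean();hi=a2[4:8].max();
    k=len(a2)-1
    while a2[k]<(lo+hi)/2:k-=1
    Rr.append(278+k+(a2[k]-(lo+hi)/2)/(a2[k]-a2[k+1]))
PL=onplane(K,T,np.c_[L,rows],n,c);PR=onplane(K,T,np.c_[Rr,rows],n,c)
for Q in(PL,PR):
    f=np.polyfit(Q[:,0],Q[:,1],1);print(np.degrees(np.arctan(f[0])),np.polyval(f,.48),np.std(Q[:,1]-np.polyval(f,Q[:,0])))
us=np.arange(228,292);V=[]
for u in us:
    df=(im[:,u,2].astype(float)-im[:,u,0])[156:174];V.append(cross(df,156,df[:4].mean()/2))
E=onplane(K,T,np.c_[us,V],n,c+.017);f=np.polyfit(E[:,1],E[:,0],1);print('lip edge yaw',np.degrees(-np.arctan(f[0])),'x at y=-.255',np.polyval(f,-.255),E[:,2].mean(),np.std(E[:,0]-np.polyval(f,E[:,1])))
E
python3 st.py|sed -n '/----/,$p'
```

```text
----
-1.0296188888163427 -0.22108179781693757 0.00010760377395657566
-1.442357359919918 -0.2909314947743249 0.000223346987928367
lip edge yaw -1.0100304156768947 x at y=-.255 0.5288538094361096 0.09493232610792142 7.404628357623314e-05
```

```bash
cat > c.py <<'E'
from h import *
ps=np.radians(-31.6)
def tool(psi,t=0): # z along -normal, x up-slope
    x=np.array([np.cos(t)*np.cos(psi),np.cos(t)*np.sin(psi),np.sin(t)]);z=-np.array([-np.sin(t)*np.cos(psi),-np.sin(t)*np.sin(psi),np.cos(t)])
    return np.c_[x,np.cross(z,x),z]
E
python3 - <<'E'
from c import *
ctrl.movep([.507,.138,.17],R2q(tool(ps)));print(get_state()['time'])
im,d,K,T=look('wrist');H=hsv(im);np.savez('w2.npz',im=im,d=d,K=K,T=T)
m=(abs(H[...,0]-107)<15)&(H[...,1]>110)
nl,lab,stt,cen=cv2.connectedComponentsWithStats(m.astype(np.uint8));k=1+np.argmax(stt[1:,4]);print(stt[k],cen[k])
uv=uvof(lab==k);P=onplane(K,T,uv,np.array([0,0,1.]),.005)
r=cv2.minAreaRect((P[:,:2]*1000).astype(np.float32));print(r)
print('plate z',np.median(pts(K,T,uv,d[lab==k])[:,2]))
A=pts(K,T,uvof(d>0),d[d>0]);b=(abs(A[:,2]-.037)<.004)&(np.hypot(A[:,0]-.494,A[:,1]-.146)<.035)
B=A[b];print('handle top',b.sum(),B[:,2].mean());print(cv2.minAreaRect((B[:,:2]*1000).astype(np.float32)))
cv2.imwrite('pics/w2.png',im)
E
```

```text
4.325
[ 233  120   56  105 3458] [259.79583574 177.67958357]
((507.1566467285156, 136.7947998046875), (58.694496154785156, 117.49226379394531), 58.1467399597168)
plate z 0.005125800298089844
handle top 516 0.0368725191804449
((493.8564758300781, 145.0384063720703), (14.42091178894043, 39.46422576904297), 58.7415885925293)
```

View pics/w2.png

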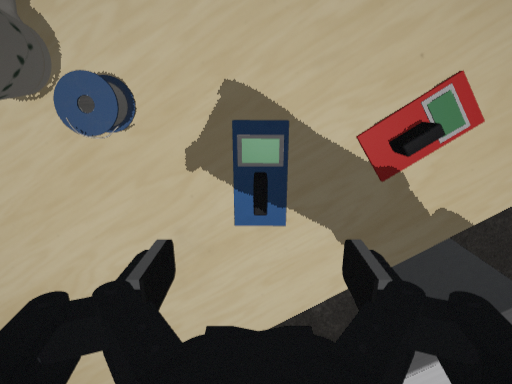

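The carrier is centred at (260,175) and its handle at (260,193), square to the tool. The red one is well clear. Next I grasp and lift.

```bash
python3 - <<'E'
from c import *
q=R2q(tool(np.radians(-31.7)))
ctrl.movep([.4940,.1450,.06],q)
f0=get_state()['contact_force']
ctrl.movel([.4940,.1450,.011],max_speed=.08)
s=get_state();print(s['time'],s['contact_force']-f0,s['tcp_pos'])
ctrl.close_gripper(force=60)
s=get_state();print(s['time'],s['width'],s['gripper_force'],s['contact_force'])
ctrl.movel([.4940,.1450,.13],max_speed=.12);ctrl.pause(.2)
s=get_state();print(s['time'],s['width'],s['gripper_force'],s['contact_force'],s['wrist_torque'],s['tcp_pos'])
im,d,K,T=look('wrist');np.savez('w3.npz',im=im,d=d,K=K,T=T);cv2.imwrite('pics/w3.png',im)
# plate plane in tool frame
H=hsv(im);m=(abs(H[...,0]-107)<15)&(H[...,1]>110)&(d>0)
nl,lab,stt,cen=cv2.connectedComponentsWithStats(m.astype(np.uint8));k=1+np.argmax(stt[1:,4]);m=lab==k
Tt=np.array(vision.camera_info('wrist')['hand_eye']);P=pts(K,Tt,uvof(m),d[m])
n,c,mm,sd=fitplane(P,.004);print('plate in tool',n,c,sd,m.sum());P=P[mm]
print(P.min(0),P.max(0),np.percentile(P,[1,99],axis=0))
E
```

```text
5.6583 [-0.3253521  -0.03759657 -0.05789671] [0.49433166 0.1451503  0.01137782]
6.3167 0.0132411387188281 59.76354002952576 [-0.5772354  -0.45226477  5.60021061]
7.6583 0.012296646471053507 59.07608449459076 [ 0.02057917 -0.05958831 -1.01694943] [0.02366682 0.00586038 0.02217965] [0.49366495 0.14493204 0.12935888]
plate in tool [-0.00160259  0.00153974  0.99999753] 0.006245512025444881 0.0006207519858441952 8341
[-0.01717926 -0.03110333  0.00389079] [0.07427474 0.02866336 0.0093961 ] [[-0.01106801 -0.03056072  0.00486809]
 [ 0.07425274  0.02783839  0.00775332]]
```

View pics/w3.png

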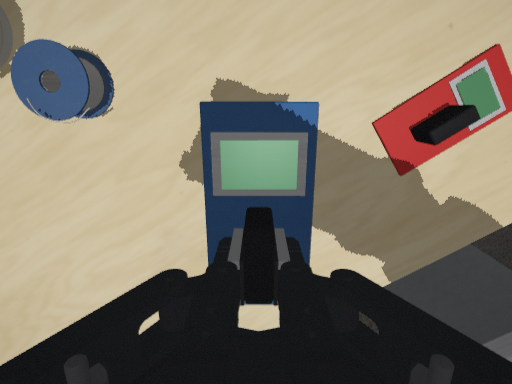

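Grasp is square, and the plate fills (200–318,103–300). Next I carry it to the stage, matched to the measured slope.

```bash
cat > s.py <<'E'
from c import *
psi=np.radians(-1.05);t0=.298
L=np.array([.5338,-.2570,.0787]);S=tool(psi,t0);X=S[:,0];N=-S[:,2];Yv=np.cross(N,X)
FT=np.array([.0745,-.001,.0112])
def tcp(x,z,y=0,R=None): # TCP such that carrier front sits at (x,y,z) in lip frame
    return L+x*X+y*Yv+z*N-(S if R is None else R)@FT
def front():
    s=get_state();F=s['tcp_pos']+q2R(s['eef_rot'])@FT-L;return np.array([F@X,F@Yv,F@N])
def ff(f0):
    s=get_state();f=s['contact_force']-f0;return np.array([f@X,f@Yv,f@N]),s['wrist_torque']
E
python3 - <<'E'
from s import *
q=R2q(S)
for a in((-.03,.06),(-.03,.004),(.015,.004)):
    p=tcp(*a);print(p,ctrl.ik(p,q))
ctrl.movep(tcp(-.03,.09),q)
print(get_state()['time'],front())
ctrl.movel(tcp(-.03,.025),max_speed=.1);ctrl.pause(.2)
s=get_state();print(s['time'],front(),s['contact_force'],s['wrist_torque'],s['width'])
im,d,K,T=look('wrist');np.savez('w4.npz',im=im,d=d,K=K,T=T);cv2.imwrite('pics/w4.png',im)
E
```

```text
[ 0.41300278 -0.2557862   0.11607977] [ 1.00688732  0.38246635 -0.50924346  2.23868183  0.10864378  0.30765127
 -1.13562832]
[ 0.42944212 -0.2560875   0.06254793] [ 1.0595589   0.53561494 -0.65432651  2.26630711  0.8219113   0.23915735
 -1.85394643]
[ 0.47245154 -0.25687577  0.07576034] [ 0.90564651  0.51554126 -0.50719367  2.16875473  0.42647176  0.26481034
 -1.49947563]
9.2333 [-0.02936434  0.00072659  0.08995662]
10.2333 [-0.02974161 -0.00033311  0.02559683] [-0.48468944 -0.24563128 -1.43865096] [0.02399607 0.3999919  0.02846864] 0.012684367716657418
```

View pics/w4.png

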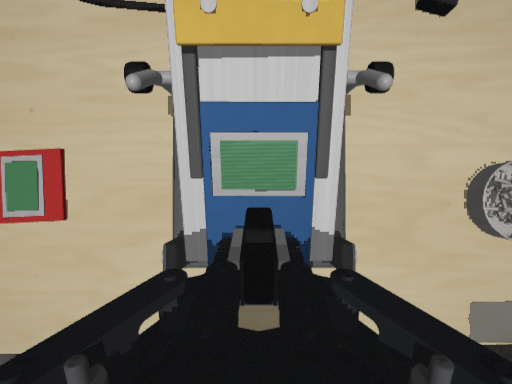

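The carrier front is at (201–318, v 101), centred between the rails (inner edges ≈199 and 321) and below the lip edge at v≈45. I lower it and slide it in while monitoring forces.

```bash
python3 - <<'E'
from s import *
f0=get_state()['contact_force']
ctrl.movel(tcp(-.03,.012),max_speed=.08);print(front(),*ff(f0))
ctrl.movel(tcp(-.03,.0045),max_speed=.04);print(front(),*ff(f0))
for x in(-.015,-.005,.003,.008,.012,.015):
    ctrl.movel(tcp(x,.0045),max_speed=.04);f,w=ff(f0);print(round(get_state()['time'],2),np.round(front(),4),np.round(f,2),np.round(w,2))
    if np.abs(f).max()>12:break
E
```

```text
[-0.03008711  0.0001691   0.01171717] [ 1.15288616  0.41602074 -0.09956456] [-0.0209542   0.40183965 -0.00649645]
[-2.99362433e-02  6.68655249e-05  4.56218589e-03] [-0.13634571  0.69542905  0.85463412] [-0.01231964  0.38395237  0.0142614 ]
11.88 [-0.0149  0.0001  0.0045] [-0.74  0.21  0.97] [ 0.01  0.4  -0.05]
12.28 [-0.0047  0.      0.0045] [ 0.02 -0.59  0.38] [-0.    0.44  0.01]
12.63 [0.0034 0.     0.0045] [0.04 0.22 0.59] [0.   0.42 0.02]
12.91 [0.0084 0.     0.0046] [-0.34 -0.19  0.38] [-0.    0.39  0.02]
13.16 [0.0124 0.     0.0045] [0.77 0.98 0.58] [-0.01  0.44  0.01]
13.41 [ 0.0152 -0.      0.0045] [-0.2  -0.06  0.72] [-0.02  0.41  0.03]
```

```bash
python3 - <<'E'
from s import *
ctrl.pause(.3);f0=get_state()['contact_force'];x=.0155
def rep():
    ctrl.pause(.1);fs=[];ws=[]
    for _ in range(4):
        ctrl.pause(.02);f,w=ff(f0);fs.append(f);ws.append(w)
    f=np.mean(fs,0);print(round(get_state()['time'],2),np.round(front(),4),np.round(f,2),np.round(np.mean(ws,0),2));return f
while x<.022:
    x+=.001;ctrl.movel(tcp(x,.0045),max_speed=.02);f=rep()
    if f[0]<-4:break
x-=.001;ctrl.movel(tcp(x,.0045),max_speed=.02);z=.0045
while z>-.006:
    z-=.0007;ctrl.movel(tcp(x,z),max_speed=.02);f=rep()
    if f[2]>7:break
print('x,z',x,z)
E
```

```text
14.12 [0.0165 0.     0.0045] [ 0.8  -0.08  0.3 ] [ 0.03  0.42 -0.  ]
14.54 [ 0.0167 -0.      0.0043] [-3.4  -0.68  1.89] [-0.04  1.17  0.06]
14.96 [ 0.0167 -0.0001  0.0041] [-5.75 -0.73  2.71] [-0.07  1.64  0.08]
15.62 [0.0167 0.     0.0036] [-5.54 -0.82  1.65] [-0.05  1.58  0.06]
16.04 [0.0167 0.     0.0029] [-5.44 -0.89  2.  ] [-0.04  1.59  0.07]
16.46 [0.0167 0.     0.0022] [-5.32 -0.6   1.87] [-0.05  1.58  0.06]
16.88 [0.0167 0.0001 0.0015] [-5.52 -0.62  1.52] [-0.02  1.55  0.07]
17.29 [0.0167 0.0001 0.0008] [-5.26 -0.33  2.36] [-0.03  1.58  0.09]
17.71 [0.0167 0.0001 0.0001] [-5.56 -0.61  2.12] [-0.01  1.57  0.08]
18.12 [ 0.0166  0.0001 -0.0003] [-6.46  0.22  7.95] [0.1  1.64 0.12]
x,z 0.0175 -0.00040000000000000083
```

```bash
cat >> s.py <<'E'
B=np.array([.0145,-.001,.0112]) # plate-underside middle in tool
def pose(x,z,dt): # middle of underside kept where the flush front (x,z) puts it, tilt changed by dt
    R=tool(psi,t0+dt);M=L+x*X+z*N+S@(B-FT);return M-R@B,R2q(R)
def cop(f0,w0):
    ctrl.pause(.15);A=[]
    for _ in range(5):
        ctrl.pause(.02);f,w=ff(f0);A.append(np.r_[f,(w-w0)@Yv])
    f=np.mean(A,0);a=-(f[3]+.21*f[0])/f[2] if f[2]>2 else np.nan
    s=get_state();R=q2R(s['eef_rot']);t=np.arctan2(R[2,0],np.hypot(R[0,0],R[1,0]))
    print(round(s['time'],2),'F',np.round(front(),4),'tilt',round(t,4),'f',np.round(f,2),'a',round(a,4),flush=True);return f,a
E
python3 - <<'E'
from s import *
# reference: bring back slightly off the face
ctrl.movel(tcp(.0155,.003),max_speed=.03);ctrl.pause(.2)
f0=np.mean([(ctrl.pause(.03),get_state()['contact_force'])[1] for _ in range(5)],0);w0=np.mean([(ctrl.pause(.02),get_state()['wrist_torque'])[1] for _ in range(5)],0)
np.savez('ref.npz',f0=f0,w0=w0);cop(f0,w0)
for z in(.0,-.0008,-.0014,-.002):
    ctrl.movel(tcp(.0155,z),max_speed=.02);f,a=cop(f0,w0)
    if f[2]>10:break
for dt in(.008,.016,0,-.008,-.016,0):
    p,q=pose(.0155,z,dt);ctrl.movel(p,q,max_speed=.02);print(dt);cop(f0,w0)
print(z)
E
```

```text
19.09 F [ 0.0155 -0.      0.003 ] tilt 0.2981 f [-0.3  -0.39  0.16  0.02] a nan
19.62 F [ 0.0155 -0.     -0.    ] tilt 0.298 f [-0.54 -0.39  0.44 -0.07] a nan
20.11 F [ 0.0155  0.     -0.0002] tilt 0.2982 f [-1.64  0.86 12.31  0.21] a 0.0107
0.008
20.59 F [ 0.0157 -0.      0.0004] tilt 0.3065 f [-0.92  1.   14.08  0.49] a -0.0212
0.016
21.07 F [0.016 0.    0.001] tilt 0.3149 f [-0.51  1.18 14.77  0.45] a -0.0232
0
21.56 F [ 0.0157 -0.     -0.0002] tilt 0.2986 f [-1.96  0.72 10.58 -0.14] a 0.0522
-0.008
22.04 F [ 0.0155 -0.0001 -0.0008] tilt 0.2903 f [-2.05  0.76  9.4  -0.19] a 0.066
-0.016
22.52 F [ 0.0153 -0.0001 -0.0013] tilt 0.2819 f [-2.46  0.31  9.31 -0.12] a 0.068
0
23.01 F [ 0.016  -0.0001 -0.0002] tilt 0.299 f [0.5  0.06 9.94 0.2 ] a -0.0306
-0.0008
```

```bash
python3 - <<'E'
from s import *
r=np.load('ref.npz');f0,w0=r['f0'],r['w0'];z=-.0008
p,q=pose(.0167,z,0);ctrl.movel(p,q,max_speed=.02);f,a=cop(f0,w0)
dt=0
for _ in range(5):
    if -.005<a<.03:break
    dt+=.002*np.sign(a-.0125)*1.0
    p,q=pose(.0167,z,dt);ctrl.movel(p,q,max_speed=.02);print(dt);f,a=cop(f0,w0)
im,d,K,T=look('wrist');np.savez('w5.npz',im=im,d=d,K=K,T=T);cv2.imwrite('pics/w5.png',im)
H=hsv(im);m=(abs(H[...,0]-107)<15)&(H[...,1]>110)&(d>0)
nl,lab,stt,cen=cv2.connectedComponentsWithStats(m.astype(np.uint8));m=lab==1+np.argmax(stt[1:,4])
P=pts(K,T,uvof(m),d[m]);n,c,mm,sd=fitplane(P,.004);print('plate tilt',np.arccos(n[2]),n,sd,'angle to face',np.arccos(n@N),'top over face',np.percentile((P-L)@N,[5,50,95]))
s=get_state();print(s['time'],s['width'],s['gripper_force'])
E
```

```text
23.49 F [ 0.016  -0.0001 -0.0003] tilt 0.2969 f [-1.99  0.05 12.18  0.65] a -0.0194
-0.002
23.98 F [ 0.016  -0.0001 -0.0005] tilt 0.2949 f [-2.67  0.14 12.12  0.57] a -0.0009
plate tilt 0.2986310238063247 [-0.29416176  0.00544213  0.95574015] 0.0006197497004634057 angle to face 0.0006330551664170958 top over face [0.00363718 0.00460389 0.00561349]
24.025 0.012883724485704318 60.94869017601013
```

View pics/w5.png

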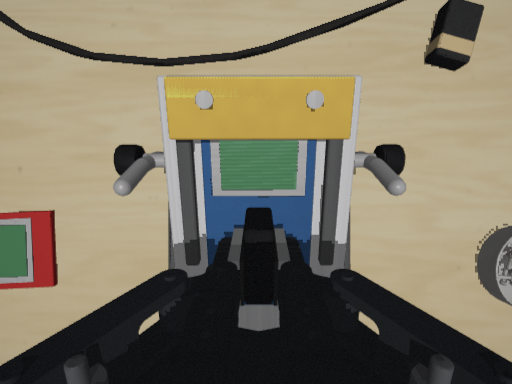

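The glass end is under the lip (edge at v≈138) and centred between the rails. The plate tilt of 0.2986 matches the face, the press is about 12 N, and the grip is holding. I'm handing it in.

```bash
python3 - <<'E'
from s import *
r=np.load('ref.npz');ctrl.pause(.3);cop(r['f0'],r['w0']);print(ticket.close_job())
E
```

```text
24.56 F [ 0.016  -0.0002 -0.0005] tilt 0.2948 f [-2.82  0.25 11.37  0.56] a 0.003
the job is handed in; nothing more can be done
None
```

I handed the job in at about 24.6 s with the carrier under the lip at the end stop, flush on the stage (within 0.001 rad by camera), pressed at about 11 N and the handle still held; the hand-in call returned no verdict.

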